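# Carry the tape roll on its tray to the display stand

## Task

Pick up the plywood tray by its bridge handle and hold it level, at least 10 cm above the table, using small tilts to bring the loose tape roll from the tray's end up to the level middle, under the handle, and keep it there for a good five seconds. Then set the tray gently down on the white stand, centred on it so that it balances, with the roll resting under the handle, and let go. Do not touch the roll or let it fall off the tray, carry the tray smoothly without steep tilting, and leave the stapler, pen cup and glue bottle alone.

Things in the scene. Friction and masses are not known exactly. Their poses are not given: they have to be found in the camera images.
- tray: Plywood carry tray, about 0.35 kg: a straight channel along its own y, 300 mm long, with a bridge handle over its middle. Origin: centre of the underside; z up. Outer width 68 mm; two uprights (20 mm along y, outer faces at x = +-44 mm) carry the handle and mark the middle, y = 0. Its y axis starts within 20 degrees of the world's y.
- channel (a point): Middle of the channel's floor, 12 mm above the tray's underside; axes as the tray's. The floor is level for 30 mm either side of the middle, then falls away towards each end at 0.035 rad, so the roll runs to the ends by itself. Width 56 mm; side walls reach 22 mm above the underside. A lip 6 mm high at each end stops a slow roll (centre 124 mm from the middle); a fast one jumps it.
- handle (a point): Centre of the handle bar, 130 mm above the tray's underside, over its middle; axes as the tray's. The bar is 16 mm thick along the tray's y (grip it across this, fingers closing along y), 24 mm high, 68 mm long along x between the uprights. About 22 mm of air between the bar's underside and the top of a roll below it.
- roll: Roll of brown parcel tape, 84 mm across, 48 mm wide, about 0.2 kg, on edge in the channel; rolls along the tray's y. Origin: its centre, 42 mm above the floor; own x: its axis. Starts at rest against the lip at the tray's +y end. Rolls like a solid cylinder: 6.5 m/s2 per rad of slope (tray tilt plus floor slope), less a rolling resistance worth about 0.012 rad.
- stand_top (a point): Centre of the top of the white display stand, 52 mm above the table, a level square 100 mm by 100 mm, fixed to the table. The tray may stand on it at any yaw.
- stapler: Black desk stapler, 35 x 130 x 51 mm, long along its y, origin under its centre. Bystander.
- pen_cup: Dark round pen cup, 72 mm in diameter, 95 mm high, with pens up to 155 mm high; origin under its centre. Bystander.
- glue: White glue bottle with an orange cap, 44 mm in diameter, 110 mm high; origin under its centre. Bystander.

How it is judged:
By the outcome, as a careful person would: the job done as asked, in the order asked, and still so for the second after the job is handed in, with the robot touching nothing.
It also fails if it takes over 67 s, if anything falls off the work surface, if the arm or the gripper's body presses on something with over 40 N, if the wrist force passes 120 N, or if a joint passes its speed limit or range.

## Robot

A 6-joint arm with a two-finger parallel gripper is mounted at the origin on the work surface. World frame = base frame: x ahead of the robot, y to its left, z up, the work surface at z = 0. Lengths are in m, angles in rad, forces in N, time in s.
With the tool pointing down it reaches from about 0.4 to 0.925 m from the base axis. Payload 3.4 kg.
Tool frame: the origin (TCP) lies at the very end of the fingers, on their centre line; the grasp point (between the pads) lies 19 mm behind it; z points along the fingers, y is the line along which they close (so a half turn about z gives the same grasp; the last joint's range is limited). The gripper opens to 85 mm and grips with 20 to 120 N. Pads are 22 mm wide; open, the fingers measure 114 mm over their backs; the gripper's body (76 mm by 85 mm) begins 54 mm behind the grasp point. The pads swing forward as they close: fully open they stand 13 mm farther back than shut.
Start: joints at [-1.276, 0.307, 1.506, -0, 1.328, -0.073], TCP at [0.207, -0.536, 0.231] pointing down, gripper open.
Joint ranges: [-3.12, 3.12], [-1.05, 2.28], [0.14, 2.33], [-1.42, 4.57], [0.1, 2.73], [-2.68, 2.68]. Speed limits (rad/s): [2.57, 2.57, 3.14, 3.14, 3.14, 3.14].

## Interface

Orientations are given as [roll, pitch, yaw] about the fixed x, y, z axes, in that order (R = Rz(yaw) Ry(pitch) Rx(roll)).
In Python, from plant import arm gives the robot as it stands.
- The arm moves only by the tool move_arm, never from a script. Its argument "series" is a list of rows, each a list of 5 numbers: the shift along the tool's x, y, z in m, then the turn about the tool's z in degrees, then the finger opening in m, from 0 to 0.0854. A call has 1 to 20 rows; each row is the pose to reach, as a shift and turn from the pose commanded when the call began, along the tool's axes at that moment; what a row does not reach only later rows make up. A row lasts 1/8 s, in which the tool goes at most 62.5 mm and 10.7 degrees, less where a joint would pass 70% of its speed; a pose out of reach is approached as far as the arm can. A call with a gripper value outside its range is refused whole. The fingers move at their own pace and stop on an object; "force" is the grip in N (left out, the last holds). Time passes only in rows, so rows that repeat a pose let the fingers close. It gives the time, the measured TCP pose, the force, the opening and the grip force at its end, in the units of the state.
- arm.read_state(): the state, without advancing time (a new reading comes with each control period).
- arm.grab_frame(name): name is "scene" or "top"; returns a dict with "color" (480x640x3 uint8, blue, green, red), "mtx" (3x3 intrinsics, pixels), "k1" (the pictures are not rectified: a ray, as slopes to the right and down, at radius r is drawn at 1 + k1 r^2 times it, then the intrinsics apply), "R" (3x3) and "t" (3): a world point X has camera coordinates R X + t. Camera axes: x right, y down, z forward; pixel columns grow to the right and rows downward; lengths in m; the calibration is good to about 2 mm. A picture is of the moment at which its call begins. There is no depth.
- arm.finish_job(): hands the job in; it is judged then, once.
The state is a dict: "t": time; "qpos": joint angles; "qvel": joint speeds; "joint_torque": joint torques, N m; "eef_pos": TCP position; "ee_rot": TCP orientation; "wrist_force": force on the tool from outside, world axes, zero at the start; "moment": the same for the moment, N m; "grip_width": opening from 0.0 (shut) to 1.0 (fully open); "grasp_force": force on a finger pad.
Only numpy, scipy, OpenCV 4.12 (cv2) and the standard library are available. Lean on these libraries where they do the work, as an engineer would, in place of code of your own. Each camera call takes 0.05 s, during which the arm holds its last target. There are 200 camera calls.

## Working session

There is one attempt and no reset: what is moved stays moved. The work goes in short steps, Python scripts to look and compute and a tool call to move; the robot and the scene stay as the last step left them, time stands still between calls to the robot, and variables do not carry over. Pictures are saved under pics/ and viewed, at most 10 in all, crops included, and the job is handed in when it is done.

Besides the shell and the picture viewer there is one more tool, called after "Emit:" in YAML: its name, and indented under it one key for each argument. move_arm: Moves the arm, as the interface text tells. Its arguments: {"type":"object","properties":{"series":{"type":"array"},"force":{"type":"number"}},"required":["series"]}

```bash
mkdir -p pics; python3 - <<'E'
from plant import arm
import cv2
s=arm.read_state();print(s['t'],s['eef_pos'],s['ee_rot'])
for n in("scene","top"):
    f=arm.grab_frame(n);cv2.imwrite(f"pics/{n}0.png",f["color"])
    print(n,f["mtx"],f["k1"],f["R"],f["t"],-f["R"].T@f["t"])
E
```

```text
0.0 [ 0.20704334 -0.5356551   0.23038369] [-3.13953809e+00 -1.58972914e-04  3.68785919e-01]
scene [[483.52264122   0.         326.31983346]
 [  0.         483.52264122 235.30503003]
 [  0.           0.           1.        ]] -0.018348589378145163 [[ 8.98439118e-01  4.39097322e-01 -8.32628623e-04]
 [ 3.18370907e-01 -6.52723792e-01 -6.87452993e-01]
 [-3.02402245e-01  6.17369576e-01 -7.26228400e-01]] [-0.57358254 -0.13794636  1.21655383] [ 0.9271357  -0.58924563  0.78818672]
top [[527.14116933   0.         327.92416184]
 [  0.         527.14116933 239.62707988]
 [  0.           0.           1.        ]] -0.07409492890365874 [[-0.15944807 -0.98718581 -0.00636331]
 [-0.96626867  0.15738358 -0.2038511 ]
 [ 0.2022404  -0.02635499 -0.97898122]] [0.09662043 0.62757124 1.0490185 ] [0.40965445 0.02425979 1.15551533]
```

View pics/scene0.png

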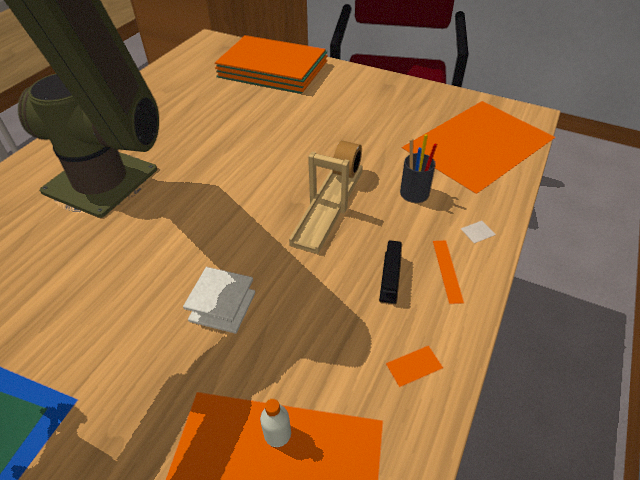

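View pics/top0.png

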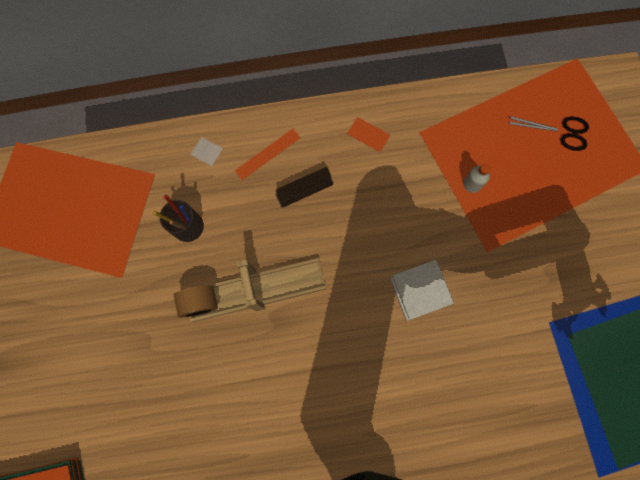

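The scene view shows the tray with handle bar ≈(312..348,160) and roll ≈(349,160), and the stand top ≈(219,292). In the top view the bar runs ≈(243,262)–(252,305), roll ≈(196,300), stand ≈(422,290), cup (181,222), stapler (305,186), glue (476,180).

```bash
python3 - <<'E'
import cv2,numpy as np
a=cv2.imread("pics/scene0.png");b=cv2.imread("pics/top0.png")
c=lambda i,x,y,w,h:cv2.resize(i[y:y+h,x:x+w],(400,300),interpolation=cv2.INTER_CUBIC)
o=np.vstack([np.hstack([c(a,290,140,100,75),c(b,220,245,80,60)]),np.hstack([c(a,170,255,100,75),c(b,380,250,100,75)])])
cv2.imwrite("pics/crop0.png",o)
E
```

```text
(no output)
```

View pics/crop0.png

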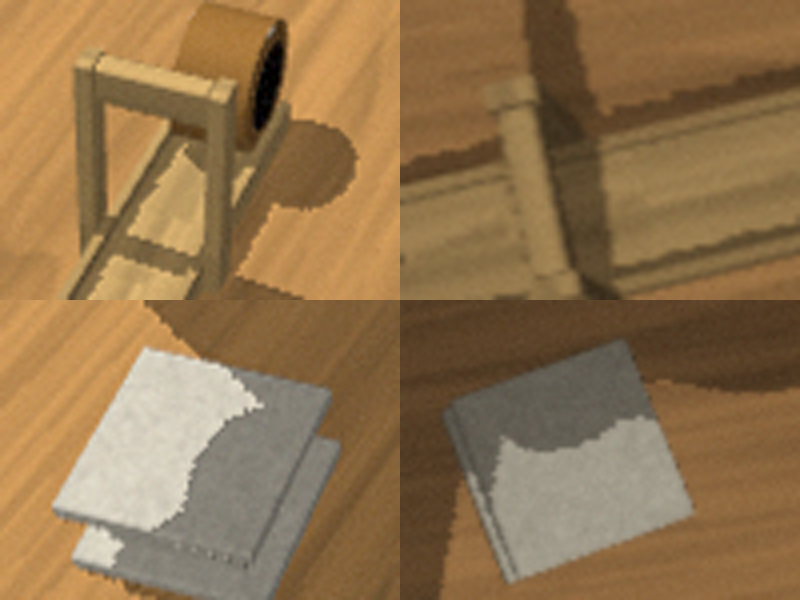

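```bash
cat > h.py <<'E'
import numpy as np,cv2
from plant import arm
def ray(f,p):
    p=np.array(p,float).reshape(-1,1,2)
    n=cv2.undistortPoints(p,f["mtx"],np.array([f["k1"],0,0,0.]))[:,0]
    d=np.c_[n,np.ones(len(n))]@f["R"]
    return -f["R"].T@f["t"],d/np.linalg.norm(d,axis=1)[:,None]
def plane(f,p,z):
    c,d=ray(f,p);return c+d*((z-c[2])/d[:,2])[:,None]
def tri(f,p,g,q):
    (c1,d1),(c2,d2)=ray(f,p),ray(g,q);o=[]
    for a,b in zip(d1,d2):
        l=np.linalg.lstsq(np.c_[a,-b],c2-c1,rcond=None)[0]
        A,B=c1+l[0]*a,c2+l[1]*b;o.append([*(A+B)/2,np.linalg.norm(A-B)])
    return np.array(o)
E
python3 - <<'E'
from h import *
np.set_printoptions(precision=4,suppress=True)
f=arm.grab_frame("scene");g=arm.grab_frame("top")
U=tri(f,[[345.5,162.5],[312.5,154.5]],g,[[242,263.6],[252,302.4]])
print("uprights",U,U.mean(0),np.degrees(np.arctan2(*(U[0]-U[1])[[1,0]])))
S=tri(f,[[206.75,267],[252.5,277],[232,318.75],[183.75,308]],g,[[393.75,275.75],[436.75,260.25],[453.25,303.25],[409.25,319.25]])
print("stand",S,S.mean(0))
R=[plane(g,[p],.095)[0] for p in ([181,222],)];print("cup",R)
print("stapler",plane(g,[[305,186]],.05),"glue",plane(g,[[476,182]],.06),"glue scene",plane(f,[[276,430]],.06))
print("roll top",plane(g,[[196,287]],.096),plane(g,[[196,300]],.054))
print("channel -y end",plane(g,[[322,272]],.02))
E
```

```text
uprights [[0.5998 0.1708 0.1419 0.0022]
 [0.5228 0.1622 0.1431 0.0053]] [0.5613 0.1665 0.1425 0.0038] 6.364114198066149
stand [[ 0.5065 -0.1497  0.1042  0.0746]
 [ 0.5645 -0.1927  0.1348  0.0488]
 [ 0.4985 -0.2261  0.0073  0.0888]
 [ 0.4274 -0.1804 -0.0423  0.056 ]] [ 0.4992 -0.1872  0.051   0.0671]
cup [array([0.7151, 0.2922, 0.095 ])]
stapler [[0.7646 0.0249 0.05  ]] glue [[ 0.7109 -0.3448  0.06  ]] glue scene [[ 0.733  -0.3659  0.06  ]]
roll top [[0.5746 0.2756 0.096 ]] [[0.5539 0.2887 0.054 ]]
channel -y end [[0.5754 0.0179 0.02  ]]
```

```bash
python3 - <<'E'
from h import *
np.set_printoptions(precision=4,suppress=True)
f=arm.grab_frame("scene");g=arm.grab_frame("top")
q=np.array([[393.75,275.75],[436.75,260.25],[453.25,303.25],[409.25,319.25]])
for k in(1,-1):
    S=tri(f,[[206.75,267],[252.5,277],[232,318.75],[183.75,308]],g,np.roll(q,k,0));print(S,S.mean(0))
print(plane(g,q,.052).mean(0), plane(f,[[206.75,267],[252.5,277],[232,318.75],[183.75,308]],.052).mean(0))
p=np.array([0.5613,0.1665]);s=arm.read_state();e=s["eef_pos"];y=s["ee_rot"][2]
for yaw in np.radians([6.,-84,96]): print(yaw)
R=cv2.Rodrigues(np.array([0,0,y]))[0]@np.diag([1,-1,-1.])
print("tool axes",R,"to handle in tool",R.T@(np.r_[p,.230]-e), np.degrees(y))
E
```

```text
[[ 0.4445 -0.1447  0.051   0.0023]
 [ 0.5399 -0.1285  0.0535  0.0043]
 [ 0.5575 -0.2254  0.0522  0.0033]
 [ 0.4622 -0.2427  0.0481  0.0026]] [ 0.501  -0.1853  0.0512  0.0031]
[[ 0.5321 -0.2081  0.1699  0.0237]
 [ 0.5124 -0.1925  0.107   0.13  ]
 [ 0.4635 -0.1572 -0.1067  0.0389]
 [ 0.4984 -0.1847  0.0341  0.1339]] [ 0.5016 -0.1856  0.0511  0.0816]
[ 0.4999 -0.1862  0.052 ] [ 0.5028 -0.1847  0.052 ]
0.10471975511965978
-1.4660765716752369
1.6755160819145565
tool axes [[ 0.9328  0.3605  0.    ]
 [ 0.3605 -0.9328  0.    ]
 [ 0.      0.     -1.    ]] to handle in tool [ 0.5836 -0.5277  0.001 ] 21.130015166196785
```

Emit:
move_arm:
  series:
    - [0.042,-0.038,0,5,0.0854]
    - [0.084,-0.076,0,10,0.0854]
    - [0.126,-0.114,0,15,0.0854]
    - [0.168,-0.152,0,15,0.0854]
    - [0.21,-0.19,0,15,0.0854]
    - [0.252,-0.228,0,15,0.0854]
    - [0.294,-0.266,0,15,0.0854]
    - [0.336,-0.304,0,15,0.0854]
    - [0.378,-0.342,0,15,0.0854]
    - [0.42,-0.38,0,15,0.0854]
    - [0.462,-0.418,0,15,0.0854]
    - [0.504,-0.456,0,15,0.0854]
    - [0.546,-0.494,0,15,0.0854]
    - [0.584,-0.528,0,15,0.0854]
    - [0.584,-0.528,0,15,0.0854]
    - [0.584,-0.528,0.04,15,0.0854]
    - [0.584,-0.528,0.075,15,0.0854]
    - [0.584,-0.528,0.1,15,0.0854]
    - [0.584,-0.528,0.115,15,0.0854]
    - [0.584,-0.528,0.115,15,0.0854]
  force: 60

```text
t: 2.8
eef_pos: [0.5607, 0.1659, 0.1155]
ee_rot: [3.141, 0.002, 0.106]
wrist_force: [-0.1, 0.2, -0.4]
grip_width: 1.001
grasp_force: 0.0
```

```bash
python3 - <<'E'
from h import *
s=arm.read_state();print(s['t'],s['eef_pos'],np.degrees(s['ee_rot']),s['wrist_force'])
f=arm.grab_frame("scene");g=arm.grab_frame("top")
o=np.hstack([cv2.resize(i["color"][y:y+180,x:x+240],(400,300)) for i,x,y in((f,220,60),(g,130,180))]);cv2.imwrite("pics/g1.png",o)
E
```

```text
2.8 [0.56073547 0.1659044  0.11548189] [1.79976913e+02 1.39259292e-01 6.09753786e+00] [-0.11713526  0.15234749 -0.38094665]
```

View pics/g1.png

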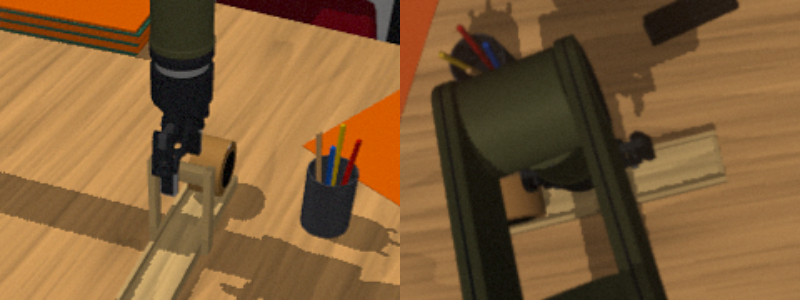

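The fingers straddle the bar (scene crop ≈(168,170)); the roll still sits at the +y end. Closing and lifting.

Emit:
move_arm:
  series:
    - [0,0,0,0,0]
    - [0,0,0,0,0]
    - [0,0,0,0,0]
    - [0,0,0,0,0]
    - [0,0,0,0,0]
    - [0,0,0,0,0]
    - [0,0,-0.003,0,0]
    - [0,0,-0.01,0,0]
    - [0,0,-0.022,0,0]
    - [0,0,-0.038,0,0]
    - [0,0,-0.056,0,0]
    - [0,0,-0.074,0,0]
    - [0,0,-0.092,0,0]
    - [0,0,-0.11,0,0]
    - [0,0,-0.126,0,0]
    - [0,0,-0.138,0,0]
    - [0,0,-0.146,0,0]
    - [0,0,-0.15,0,0]
    - [0,0,-0.15,0,0]
    - [0,0,-0.15,0,0]
  force: 100

```text
t: 5.4
eef_pos: [0.5613, 0.1665, 0.2656]
ee_rot: [3.141, 0.001, 0.107]
wrist_force: [0.7, 0.0, -6.5]
grip_width: 0.165
grasp_force: 97.6
```

```bash
python3 - <<'E'
from h import *
s=arm.read_state();print(s['t'],s['eef_pos'],np.degrees(s['ee_rot']),s['wrist_force'],s['moment'],s['grasp_force'])
f=arm.grab_frame("scene");g=arm.grab_frame("top")
o=np.hstack([cv2.resize(i["color"][y:y+180,x:x+240],(400,300)) for i,x,y in((f,220,60),(g,130,180))]);cv2.imwrite("pics/g2.png",o)
cv2.imwrite("full2.png",f["color"])
E
```

```text
5.4 [0.56125541 0.1665489  0.26556823] [1.79988296e+02 8.37603056e-02 6.12906399e+00] [ 0.70746638  0.03815402 -6.47551821] [-0.28596644 -0.02167967 -0.02488744] 97.59157419204712
```

View pics/g2.png

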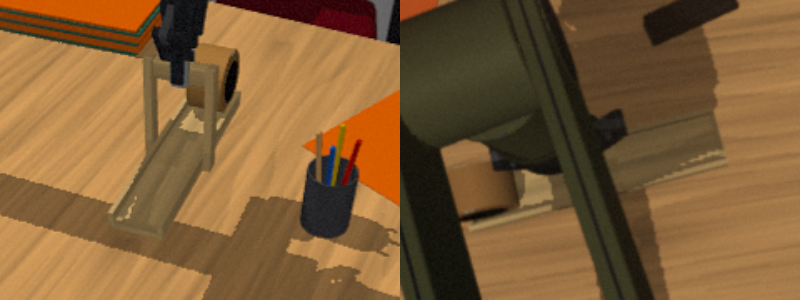

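```bash
cat > sim.py <<'E'
import numpy as np
def sim(P,s0=.124,u0=0.,res=.012,tau=.04,rest=0.,T=None):
    """P: cumulative row positions along tool +y; roll s along tray +y"""
    dt=1e-3;P=np.r_[0,P];n=int((T or len(P)*.125)/dt)
    c=np.interp(np.arange(n)*dt,np.arange(len(P))*.125,P)
    f=c.copy()
    for _ in range(2):                       # two-pole lag of the arm
        g=f.copy()
        for i in range(1,n): g[i]=g[i-1]+(f[i]-g[i-1])*dt/tau
        f=g
    a=np.gradient(np.gradient(f,dt),dt);s,u=s0,u0;h=[]
    for i in range(n):
        d=2/3*a[i]+(6.5*.035*np.sign(s) if abs(s)>.03 else 0);r=6.5*res*dt
        u+=d*dt;u-=np.clip(u,-r,r);s+=u*dt
        if abs(s)>.124: s=.124*np.sign(s);u=-rest*u
        h.append((s,u))
    return np.array(h),f,a
E
python3 - <<'E'
from sim import *
for D in(.030,.036,.042,.046,.048,.05,.052,.054,.056):
    v=np.array([.15,.35,.6,.8,.95,1,1,.6,.2]+[0]*11)*D
    o=[]
    for tau in(.02,.05):
      for res in(.010,.012,.014):
        h,f,a=sim(np.cumsum(v),tau=tau,res=res,T=3.);o.append((round(h[-1,0]*1e3),round(h[:,0].min()*1e3)))
    print(D,v.sum().round(3),abs(a).max().round(1),o)
h,f,a=sim(np.cumsum(v/ .056*.05),T=3.)
print([(round(i*.001,2),*h[i].round(3)) for i in range(800,2800,125)])
E
```

```text
0.03 0.169 0.9 [(124, 102), (124, 104), (124, 106), (124, 111), (124, 113), (124, 115)]
0.036 0.203 1.1 [(124, 88), (124, 90), (124, 93), (124, 98), (124, 101), (124, 103)]
0.042 0.237 1.3 [(124, 69), (124, 73), (124, 76), (124, 82), (124, 86), (124, 89)]
0.046 0.26 1.4 [(124, 55), (124, 59), (124, 63), (124, 69), (124, 74), (124, 78)]
0.048 0.271 1.5 [(124, 47), (124, 52), (124, 57), (124, 62), (124, 67), (124, 71)]
0.05 0.282 1.5 [(124, 39), (124, 45), (124, 49), (124, 55), (124, 60), (124, 65)]
0.052 0.294 1.6 [(124, 31), (124, 37), (124, 42), (124, 47), (124, 53), (124, 58)]
0.054 0.305 1.7 [(-5, -5), (23, 23), (124, 34), (124, 39), (124, 45), (124, 51)]
0.056 0.316 1.7 [(-92, -92), (-11, -11), (14, 14), (124, 31), (124, 37), (124, 43)]
[(0.8, np.float64(0.124), np.float64(-0.0)), (0.93, np.float64(0.124), np.float64(-0.025)), (1.05, np.float64(0.117), np.float64(-0.087)), (1.18, np.float64(0.103), np.float64(-0.135)), (1.3, np.float64(0.085), np.float64(-0.133)), (1.43, np.float64(0.071), np.float64(-0.098)), (1.55, np.float64(0.061), np.float64(-0.061)), (1.68, np.float64(0.056), np.float64(-0.022)), (1.8, np.float64(0.055), np.float64(0.008)), (1.93, np.float64(0.057), np.float64(0.026)), (2.05, np.float64(0.062), np.float64(0.045)), (2.18, np.float64(0.068), np.float64(0.064)), (2.3, np.float64(0.078), np.float64(0.082)), (2.43, np.float64(0.089), np.float64(0.101)), (2.55, np.float64(0.103), np.float64(0.12)), (2.68, np.float64(0.119), np.float64(0.139))]
```

Emit:
move_arm:
  series:
    - [0,0.008,0,0,0]
    - [0,0.026,0,0,0]
    - [0,0.054,0,0,0]
    - [0,0.09,0,0,0]
    - [0,0.128,0,0,0]
    - [0,0.166,0,0,0]

```text
t: 6.25
eef_pos: [0.5793, -0.001, 0.2664]
ee_rot: [3.141, -0.0, 0.106]
wrist_force: [1.0, 0.7, -5.9]
grip_width: 0.168
grasp_force: 97.7
```

```bash
cat > opt.py <<'E'
from sim import *
from scipy.optimize import differential_evolution as DE
pre=np.array([8,18,28,36,38,38])*1e-3
sc=[(t,r) for t in(.02,.035,.05) for r in(.010,.012,.014)]
E
python3 - <<'E'
from h import *
s=arm.read_state();print(s['t'],s['eef_pos'],np.degrees(s['ee_rot']),s['wrist_force'],s['moment'],s['qvel'])
d=s['eef_pos']-np.array([0.5613,0.1665,.2656]);print("travelled",np.hypot(*d[:2]))
E
```

```text
6.25 [ 0.5793425  -0.00098673  0.26644905] [ 1.79950920e+02 -1.90916030e-02  6.09510269e+00] [ 0.955172    0.71685154 -5.89819452] [-0.20881366 -0.05122585  0.00949235] [-0.5232285   0.03661725 -0.04924721  0.00440094  0.01173211 -0.51905598]
travelled 0.1684557381765803
```

```bash
python3 - <<'E'
from opt import *
sc=[(t,r) for t in(.006,.02) for r in(.009,.012,.015)]
def vel(x): return np.r_[pre,x*1e-3,np.zeros(4)]
def cost(x,full=False):
    v=vel(x);J=0;o=[]
    dv=np.abs(np.diff(v))*1e3;J+=10*np.clip(dv-30,0,None).sum()
    for t,r in sc:
        h,f,a=sim(np.cumsum(v),tau=t,res=r,T=len(v)*.125+.6)
        # position after residual
        J+=(h[-1,0]*1e3)**2/20+ (h[-1,1]*1e3)**2/50+np.clip(-h[:,0].min()*1e3-25,0,None)
        o.append((h[-1]*1e3).round(0).tolist())
    return (J,o,abs(a).max()) if full else J
import time
r=DE(cost,[(0,38),(-30,30),(-45,10),(-45,10),(-45,10),(-30,20),(-15,15)],popsize=5,maxiter=12,seed=1,polish=False,workers=-1,updating='deferred')
x=r.x.round();print(x,cost(x,True))
h,f,a=sim(np.cumsum(vel(x)),tau=.01,T=3.);print([(i,*(h[i]*1e3).round()) for i in range(700,2600,125)])
E
```

```text
[ 16.  -1. -21. -16. -43. -24.   1.] (np.float64(26.69745353021311), [[-15.0, 0.0], [-3.0, 0.0], [5.0, 0.0], [-4.0, 0.0], [6.0, 0.0], [15.0, 0.0]], np.float64(4.06399163960236))
[(700, np.float64(124.0), np.float64(-0.0)), (825, np.float64(118.0), np.float64(-93.0)), (950, np.float64(104.0), np.float64(-146.0)), (1075, np.float64(81.0), np.float64(-214.0)), (1200, np.float64(59.0), np.float64(-150.0)), (1325, np.float64(34.0), np.float64(-255.0)), (1450, np.float64(9.0), np.float64(-141.0)), (1575, np.float64(-0.0), np.float64(0.0)), (1700, np.float64(-1.0), np.float64(0.0)), (1825, np.float64(-1.0), np.float64(0.0)), (1950, np.float64(-1.0), np.float64(0.0)), (2075, np.float64(-1.0), np.float64(0.0)), (2200, np.float64(-1.0), np.float64(0.0)), (2325, np.float64(-1.0), np.float64(0.0)), (2450, np.float64(-1.0), np.float64(0.0)), (2575, np.float64(-1.0), np.float64(0.0))]
```

Emit:
move_arm:
  series:
    - [0,0.016,0,0,0]
    - [0,0.015,0,0,0]
    - [0,-0.006,0,0,0]
    - [0,-0.022,0,0,0]
    - [0,-0.065,0,0,0]
    - [0,-0.089,0,0,0]
    - [0,-0.088,0,0,0]
    - [0,-0.088,0,0,0]
    - [0,-0.088,0,0,0]

```text
t: 7.38
eef_pos: [0.5699, 0.0891, 0.2663]
ee_rot: [3.141, 0.0, 0.107]
wrist_force: [0.1, -0.0, -7.2]
grip_width: 0.162
grasp_force: 98.0
```

```bash
cat > look.py <<'E'
from h import *
import sys
s=arm.read_state();e=s['eef_pos'];print(s['t'],e,np.degrees(s['ee_rot']),'M',s['moment'],'F',s['wrist_force'])
f=arm.grab_frame("scene");g=arm.grab_frame("top")
p,_=cv2.projectPoints(np.array([e]),cv2.Rodrigues(f["R"])[0],f["t"],f["mtx"],np.array([f["k1"],0,0,0.]));x,y=p.ravel().astype(int)
x0,y0=max(x-100,0),max(y-75,0);print(x0,y0)
o=cv2.resize(f["color"][y0:y0+200,x0:x0+267],(800,600));cv2.imwrite("pics/"+sys.argv[1],o)
E
python3 look.py l1.png
```

```text
7.375 [0.56991485 0.08912027 0.26632604] [1.79987514e+02 7.13315466e-04 6.13902657e+00] M [ 0.00833869 -0.0246972  -0.0108819 ] F [ 0.14919586 -0.0115618  -7.19660652]
214 54
```

View pics/l1.png

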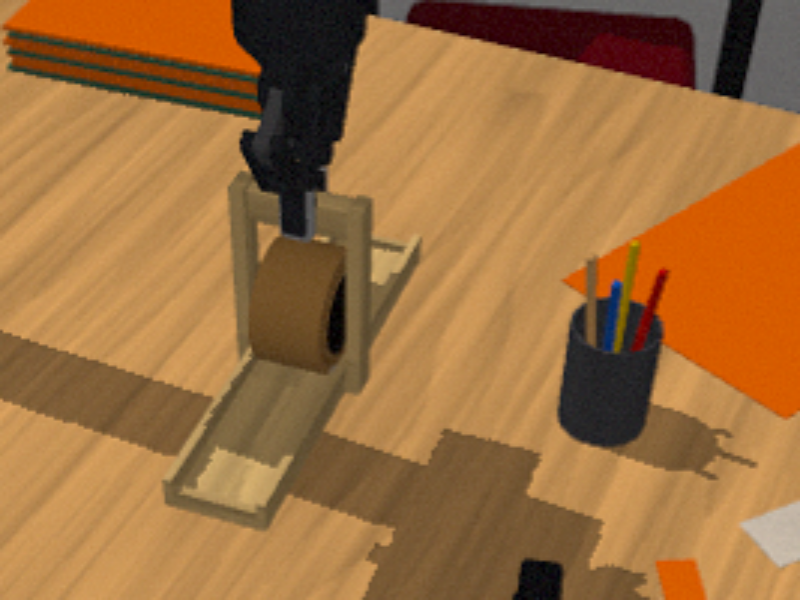

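The roll now stands directly under the handle (crop ≈(300,305) between uprights at (240,270) and (357,290)). Checking its offset and whether it rests, while holding.

Emit:
move_arm:
  series:
    - [0,0,0,0,0]
    - [0,0,0,0,0]
    - [0,0,0,0,0]
    - [0,0,0,0,0]
    - [0,0,0,0,0]
    - [0,0,0,0,0]
    - [0,0,0,0,0]
    - [0,0,0,0,0]

```text
t: 8.48
eef_pos: [0.57, 0.0891, 0.2663]
ee_rot: [3.142, -0.0, 0.107]
wrist_force: [-0.1, -0.2, -6.7]
grip_width: 0.166
grasp_force: 98.0
```

```bash
cat > meas.py <<'E'
from h import *
s=arm.read_state();e=s['eef_pos'];print(s['t'],e,np.degrees(s['ee_rot']),'M',s['moment'],'F',s['wrist_force'])
f=arm.grab_frame("scene");yaw=s['ee_rot'][2]
Rz=cv2.Rodrigues(np.array([0,0,yaw]))[0];o=e-[0,0,.1155]
def proj(P): return cv2.projectPoints(P@Rz.T+o,cv2.Rodrigues(f["R"])[0],f["t"],f["mtx"],np.array([f["k1"],0,0,0.]))[0][:,0]
b=f["color"];a=np.linspace(0,6.283,73)
rim=lambda y:np.vstack([proj(np.c_[0*a+x,y+.042*np.cos(a),.054+.042*np.sin(a)]) for x in(-.024,.024)])
r0=rim(0);lo,hi=(r0.min(0)-14).astype(int),(r0.max(0)+14).astype(int)
hsv=cv2.cvtColor(b,cv2.COLOR_BGR2HSV)
for i in(0,): 
    m=cv2.inRange(hsv,(8,100,40),(20,255,135));mm=np.zeros_like(m);mm[lo[1]:hi[1],lo[0]:hi[0]]=m[lo[1]:hi[1],lo[0]:hi[0]]
    n,l,st,c=cv2.connectedComponentsWithStats(cv2.morphologyEx(mm,cv2.MORPH_OPEN,np.ones((3,3))))
    k=1+st[1:,4].argmax();print("mask l,t,r,b",st[k][0],st[k][1],st[k][0]+st[k][2],st[k][1]+st[k][3],st[k][4])
for y in(-.02,-.01,0,.01,.02): r=rim(y);print(y,r.min(0).round(1),r.max(0).round(1))
print("tray -y end underside",proj(np.array([[-.034,-.15,.022],[.034,-.15,.022],[.034,.15,.022],[0,0,.142]])).round(1).tolist())
E
python3 meas.py
```

```text
8.475 [0.56997292 0.08914708 0.26632919] [ 1.79999871e+02 -1.66765404e-03  6.13503934e+00] M [-0.00088415  0.0163506  -0.02855252] F [-0.06259362 -0.1872207  -6.6551943 ]
mask l,t,r,b 286 118 347 193 2878
-0.02 [291.3 138.1] [330.1 186.2]
-0.01 [293.4 135.3] [331.8 183. ]
0 [295.4 132.5] [333.5 179.9]
0.01 [297.3 129.7] [335.1 176.8]
0.02 [299.3 127. ] [336.7 173.8]
tray -y end underside [[268.7, 213.8], [303.2, 222.7], [353.8, 131.9], [314.0, 117.6]]
```

Roll ≈ +10 mm from the middle, well on the flat. Hold out the five seconds.

Emit:
move_arm:
  series:
    - [0,0,0,0,0]
    - [0,0,0,0,0]
    - [0,0,0,0,0]
    - [0,0,0,0,0]
    - [0,0,0,0,0]
    - [0,0,0,0,0]
    - [0,0,0,0,0]
    - [0,0,0,0,0]
    - [0,0,0,0,0]
    - [0,0,0,0,0]
    - [0,0,0,0,0]
    - [0,0,0,0,0]
    - [0,0,0,0,0]
    - [0,0,0,0,0]
    - [0,0,0,0,0]
    - [0,0,0,0,0]
    - [0,0,0,0,0]
    - [0,0,0,0,0]
    - [0,0,0,0,0]
    - [0,0,0,0,0]

```text
t: 11.02
eef_pos: [0.57, 0.0891, 0.2663]
ee_rot: [-3.142, -0.0, 0.107]
wrist_force: [0.1, 0.5, -6.8]
grip_width: 0.169
grasp_force: 98.0
```

Emit:
move_arm:
  series:
    - [0,0,0,0,0]
    - [0,0,0,0,0]
    - [0,0,0,0,0]
    - [0,0,0,0,0]
    - [0,0,0,0,0]
    - [0,0,0,0,0]
    - [0,0,0,0,0]
    - [0,0,0,0,0]
    - [0,0,0,0,0]
    - [0,0,0,0,0]
    - [0,0,0,0,0]
    - [0,0,0,0,0]
    - [0,0,0,0,0]
    - [0,0,0,0,0]
    - [0,0,0,0,0]
    - [0,0,0,0,0]
    - [0,0,0,0,0]
    - [0,0,0,0,0]
    - [0,0,0,0,0]
    - [0,0,0,0,0]

```text
t: 13.52
eef_pos: [0.57, 0.0891, 0.2663]
ee_rot: [-3.142, 0.0, 0.107]
wrist_force: [0.1, 0.5, -6.1]
grip_width: 0.166
grasp_force: 98.0
```

```bash
python3 look.py l2.png; python3 - <<'E'
import numpy as np
T=40;k=np.arange(1,T+1)/T;p=k-np.sin(2*np.pi*k)/2/np.pi
for d in(-.0979,.265): print((p*d*1e4).round().astype(int).tolist())
E
```

```text
13.525 [0.56996848 0.08911606 0.2663191 ] [-1.79999099e+02  6.50451101e-04  6.12912332e+00] M [-0.02923716 -0.01340568 -0.08106663] F [ 0.11479236  0.53625978 -6.1036991 ]
214 54
[0, -1, -3, -6, -12, -21, -32, -48, -66, -89, -115, -146, -179, -217, -257, -300, -345, -392, -441, -490, -538, -587, -634, -679, -722, -762, -800, -833, -864, -890, -913, -931, -947, -958, -967, -973, -976, -978, -979, -979]
[0, 2, 7, 17, 33, 56, 88, 129, 180, 241, 312, 394, 485, 586, 696, 812, 935, 1062, 1193, 1325, 1457, 1588, 1715, 1838, 1954, 2064, 2165, 2256, 2338, 2409, 2470, 2521, 2562, 2594, 2617, 2633, 2643, 2648, 2650, 2650]
```

View pics/l2.png

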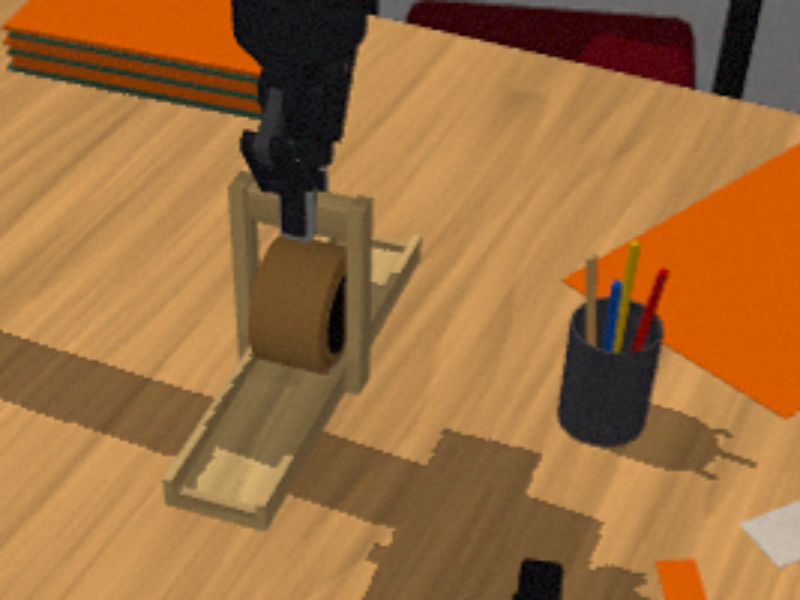

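Roll unchanged at crop ≈(300,305), so it rests. Now a slow carry to over the stand.

Emit:
move_arm:
  series:
    - [0,0,0,0,0]
    - [-0.0001,0.0002,0,0,0]
    - [-0.0003,0.0007,0,0,0]
    - [-0.0006,0.0017,0,0,0]
    - [-0.0012,0.0033,0,0,0]
    - [-0.0021,0.0056,0,0,0]
    - [-0.0032,0.0088,0,0,0]
    - [-0.0048,0.0129,0,0,0]
    - [-0.0066,0.018,0,0,0]
    - [-0.0089,0.0241,0,0,0]
    - [-0.0115,0.0312,0,0,0]
    - [-0.0146,0.0394,0,0,0]
    - [-0.0179,0.0485,0,0,0]
    - [-0.0217,0.0586,0,0,0]
    - [-0.0257,0.0696,0,0,0]
    - [-0.03,0.0812,0,0,0]
    - [-0.0345,0.0935,0,0,0]
    - [-0.0392,0.1062,0,0,0]
    - [-0.0441,0.1193,0,0,0]
    - [-0.049,0.1325,0,0,0]

```text
t: 16.12
eef_pos: [0.5351, -0.0488, 0.2663]
ee_rot: [3.142, -0.0, 0.107]
wrist_force: [0.6, -0.6, -5.7]
grip_width: 0.165
grasp_force: 98.0
```

Emit:
move_arm:
  series:
    - [-0.0048,0.0132,0,0,0]
    - [-0.0097,0.0263,0,0,0]
    - [-0.0144,0.039,0,0,0]
    - [-0.0189,0.0513,0,0,0]
    - [-0.0232,0.0629,0,0,0]
    - [-0.0272,0.0739,0,0,0]
    - [-0.031,0.084,0,0,0]
    - [-0.0343,0.0931,0,0,0]
    - [-0.0374,0.1013,0,0,0]
    - [-0.04,0.1084,0,0,0]
    - [-0.0423,0.1145,0,0,0]
    - [-0.0441,0.1196,0,0,0]
    - [-0.0457,0.1237,0,0,0]
    - [-0.0468,0.1269,0,0,0]
    - [-0.0477,0.1292,0,0,0]
    - [-0.0483,0.1308,0,0,0]
    - [-0.0486,0.1318,0,0,0]
    - [-0.0488,0.1323,0,0,0]
    - [-0.0489,0.1325,0,0,0]
    - [-0.0489,0.1325,0,0,0]

```text
t: 18.62
eef_pos: [0.501, -0.1847, 0.2663]
ee_rot: [-3.142, -0.0, 0.107]
wrist_force: [0.4, -0.2, -5.5]
grip_width: 0.164
grasp_force: 98.0
```

```bash
python3 look.py l3.png; python3 meas.py | tail -7
```

```text
18.625 [ 0.5009688  -0.18473565  0.26631467] [-1.79996517e+02 -1.86830899e-03  6.13639990e+00] M [-0.04080968 -0.07692642  0.01281641] F [ 0.35876957 -0.24198128 -5.5255491 ]
95 134
mask l,t,r,b 172 194 242 278 2146
-0.02 [168.9 216. ] [222.8 273.2]
-0.01 [172.3 212.1] [225.6 268.7]
0 [175.7 208.1] [228.4 264.3]
0.01 [179.1 204.3] [231.1 260. ]
0.02 [182.4 200.5] [233.8 255.7]
tray -y end underside [[138.0, 312.1], [176.4, 325.1], [262.0, 197.9], [192.4, 196.6]]
```

View pics/l3.png

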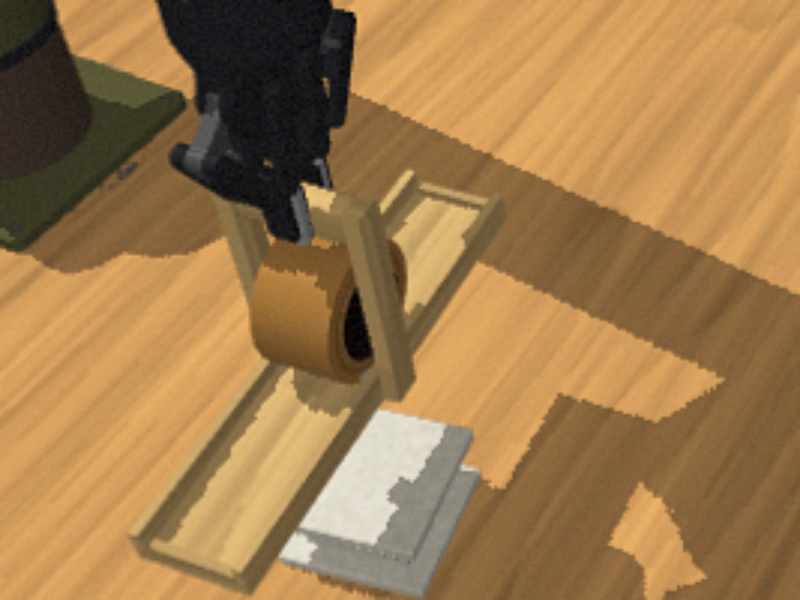

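The tray hangs over the stand with the roll still under the handle (crop ≈(320,310)), s ≈ +9 mm. Lowering.

Emit:
move_arm:
  series:
    - [0,0,0.001,0,0]
    - [0,0,0.003,0,0]
    - [0,0,0.007,0,0]
    - [0,0,0.012,0,0]
    - [0,0,0.018,0,0]
    - [0,0,0.025,0,0]
    - [0,0,0.032,0,0]
    - [0,0,0.039,0,0]
    - [0,0,0.046,0,0]
    - [0,0,0.053,0,0]
    - [0,0,0.06,0,0]
    - [0,0,0.067,0,0]
    - [0,0,0.073,0,0]
    - [0,0,0.078,0,0]
    - [0,0,0.082,0,0]
    - [0,0,0.085,0,0]
    - [0,0,0.087,0,0]
    - [0,0,0.089,0,0]
    - [0,0,0.09,0,0]
    - [0,0,0.09,0,0]

```text
t: 21.28
eef_pos: [0.5009, -0.1848, 0.1763]
ee_rot: [-3.142, 0.0, 0.107]
wrist_force: [-0.1, -0.0, -6.4]
grip_width: 0.163
grasp_force: 98.0
```

Emit:
move_arm:
  series:
    - [0,0,0.0005,0,0]
    - [0,0,0.001,0,0]
    - [0,0,0.0015,0,0]
    - [0,0,0.002,0,0]
    - [0,0,0.0025,0,0]
    - [0,0,0.003,0,0]
    - [0,0,0.0035,0,0]
    - [0,0,0.004,0,0]
    - [0,0,0.0045,0,0]
    - [0,0,0.005,0,0]
    - [0,0,0.0055,0,0]
    - [0,0,0.006,0,0]
    - [0,0,0.0065,0,0]
    - [0,0,0.007,0,0]
    - [0,0,0.007,0,0]

```text
t: 23.15
eef_pos: [0.5009, -0.1848, 0.1693]
ee_rot: [-3.142, 0.0, 0.107]
wrist_force: [-0.8, -0.6, -7.1]
grip_width: 0.165
grasp_force: 98.0
```

```bash
python3 meas.py | head -1
```

```text
23.15 [ 0.50091589 -0.18480479  0.16926633] [-1.79997699e+02  3.99116384e-03  6.13034293e+00] M [-0.02787737 -0.05573675  0.02864597] F [-0.76441753 -0.64642681 -7.10094145]
```

Still hanging; continue in tiny steps.

Emit:
move_arm:
  series:
    - [0,0,0.0003,0,0]
    - [0,0,0.0006,0,0]
    - [0,0,0.0009,0,0]
    - [0,0,0.0012,0,0]
    - [0,0,0.0015,0,0]
    - [0,0,0.0015,0,0]

```text
t: 23.95
eef_pos: [0.5011, -0.185, 0.1689]
ee_rot: [3.141, -0.001, 0.107]
wrist_force: [-3.8, -0.1, 6.3]
grip_width: 0.162
grasp_force: 99.8
```

Emit:
move_arm:
  series:
    - [0,0,0.0002,0,0]
    - [0,0,0.0004,0,0]
    - [0,0,0.0006,0,0]
    - [0,0,0.0006,0,0]

```text
t: 24.45
eef_pos: [0.5011, -0.1851, 0.1689]
ee_rot: [3.141, -0.001, 0.107]
wrist_force: [-4.8, 0.9, 10.0]
grip_width: 0.166
grasp_force: 100.3
```

Emit:
move_arm:
  series:
    - [0,0,-0.0004,0,0]
    - [0,0,-0.0008,0,0]
    - [0,0,-0.0012,0,0]
    - [0,0,-0.0012,0,0]
    - [0,0,-0.0012,0,0]
  force: 20

```text
t: 25.08
eef_pos: [0.5011, -0.185, 0.169]
ee_rot: [3.141, -0.0, 0.107]
wrist_force: [-3.2, -0.5, 7.7]
grip_width: 0.165
grasp_force: 99.9
```

Emit:
move_arm:
  series:
    - [0,0,0,0,0.016]
    - [0,0,0,0,0.018]
    - [0,0,0,0,0.021]
    - [0,0,0,0,0.025]
    - [0,0,0,0,0.03]
    - [0,0,0,0,0.036]
    - [0,0,0,0,0.042]
    - [0,0,0,0,0.05]
    - [0,0,0,0,0.05]
    - [0,0,0,0,0.05]
    - [0,0,0,0,0.05]

```text
t: 26.45
eef_pos: [0.5009, -0.1848, 0.1684]
ee_rot: [3.142, 0.0, 0.107]
wrist_force: [-0.6, 0.4, 0.3]
grip_width: 0.581
grasp_force: 0.0
```

```bash
python3 look.py l4.png; python3 meas.py|tail -6
```

```text
26.45 [ 0.50094104 -0.18481021  0.16841404] [1.79999119e+02 4.95766933e-04 6.13318379e+00] M [-0.01031303 -0.00247373 -0.05022889] F [-0.61876905  0.44108721  0.32056708]
106 175
-0.02 [182.4 255.3] [231.1 308.2]
-0.01 [185.4 251.3] [233.6 303.8]
0 [188.4 247.5] [236.1 299.5]
0.01 [191.4 243.6] [238.6 295.2]
0.02 [194.3 239.9] [241. 291.]
tray -y end underside [[154.6, 345.6], [189.9, 358.1], [266.6, 233.7], [204.1, 240.2]]
```

View pics/l4.png

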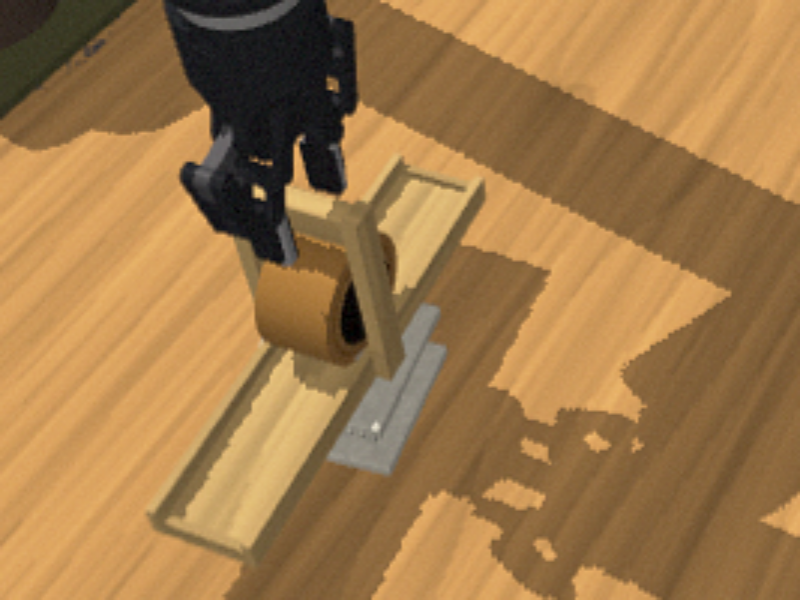

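Tray rests balanced on the stand with the roll under the handle (crop ≈(320,300)) and the fingers open around the bar. Retreating straight up.

Emit:
move_arm:
  series:
    - [0,0,-0.004,0,0.05]
    - [0,0,-0.012,0,0.05]
    - [0,0,-0.025,0,0.05]
    - [0,0,-0.045,0,0.05]
    - [0,0,-0.07,0,0.05]
    - [0,0,-0.095,0,0.05]
    - [0,0,-0.115,0,0.05]
    - [0,0,-0.13,0,0.05]
    - [0,0,-0.13,0,0.05]
    - [0,0,-0.13,0,0.05]
    - [0,0,-0.13,0,0.05]
    - [0,0,-0.13,0,0.05]

```text
t: 28.1
eef_pos: [0.5006, -0.1847, 0.2976]
ee_rot: [-3.141, 0.001, 0.107]
wrist_force: [-0.5, -0.1, 0.2]
grip_width: 0.587
grasp_force: 0.0
```

```bash
python3 - <<'E'
from h import *
f=arm.grab_frame("scene");print(arm.read_state()['wrist_force']);cv2.imwrite("pics/l5.png",f["color"])
E
```

```text
[ 0.34752745  0.60424754 -0.39593069]
```

View pics/l5.png

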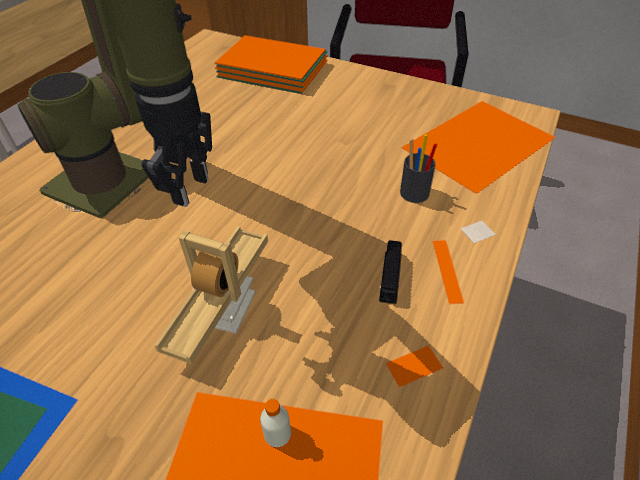

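The tray is balanced on the stand with the roll under the handle (≈(212,272)), the arm is clear, and the bystanders have not moved.

```bash
python3 -c "
from plant import arm
print(arm.finish_job())"
```

```text
the job is handed in; nothing more can be done
None
```

The job is handed in: the roll was held under the handle for over 5 s, about 15 cm up, and the tray now balances on the stand with the roll about 9 mm from its middle; since the interface could not tilt the tool, I moved the roll with brisk level back-and-forth shifts of the tray instead of the small tilts you asked for.

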